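# Find the loose rail bolt and hold its cover open

### The job

One of the three bolts that hold the pine stop rail down on the counter has worked loose. First lay the aluminium rule flat on the counter, flush along the middle of the rail's long face on the robot's side, and leave it lying there as a line to see that the rail does not shift; then tap the bolt covers from above, each firmly enough to feel whether it sinks, to find the loose one, lift that one's hinged lid well open (clearly more than half-way to upright) and finish while still holding it up, so that I can get my spanner on the bolt. Keep the other two lids shut, and do not shift the jar, the candle or the spanner.

Things in the scene. Friction and masses are not known exactly. Their poses are not given: they have to be found in the camera images.
- rail: Pine stop rail fixed to the counter, 90 mm wide (its x), 400 mm long (its y), 28 mm high; origin at the centre of its underside, on the counter. Its x axis points away from the robot; the long face on the robot's side is at x = -45 mm in this frame. Three look-alike bolts under hinged covers stand on the centre line of its top (x = 0), at y = -130, 0 and +130 mm.
- play_a (a joint): How far one of the three covers, lid and all, is pushed straight down (m); 0 as it stands. The letters a, b, c go to the three places anew each time; which is where is not told. Under a tight bolt a cover gives less than 0.5 mm; under the loose one it sinks 3 mm at about 3 N, 4.5 mm (its stop) at about 4.5 N, and springs back. The lid's flat top, 33 mm across, is 54 mm above the counter.
- play_b (a joint): As play_a, for the cover with this letter.
- play_c (a joint): As play_a, for the cover with this letter.
- lid_a (a joint): Lid angle of the cover with this letter (rad): 0 shut, growing as its tab is lifted and swings up and away from the robot, stop at 1.8; a light hinge spring (under 1 N at the tab) shuts it when let go. Grey domed lid, 46 mm across. In the rail's frame the hinge line runs along y at x = +26, z = 42 mm.
- lid_b (a joint): As lid_a, for the cover with this letter. A lid's thumb tab, shut: 16 mm wide (y), 9 mm thick, sticking out towards the robot from x = -23 to -46 mm in the rail's frame (about level with the rail's face), at the y of its bolt, its middle 48.5 mm above the counter, 16 mm free between it and the rail's top.
- lid_c (a joint): As lid_a, for the cover with this letter. All three lids and tabs are alike.
- rule_mid (a point): Centre of the loose aluminium safety rule (0.28 kg), half-way up, 13 mm above its underside. Flat base 70 mm wide (its x), 300 mm long (its y), 4 mm thick; an upright finger guard to grip it by runs along its middle, 10 mm thick (x), 290 mm long, its top 26 mm above the underside. Either long edge may go to the rail. It starts on the counter left of the rail, about square to it.
- jar_mid (a point): Bystander: closed amber glass jar, 62 mm across, 85 mm high, beyond the rail; its centre half-way up.
- candle_mid (a point): Bystander: white pillar candle, 68 mm across, 70 mm high, beyond the rail; its centre half-way up.
- spanner_mid (a point): Bystander: plain steel spanner, 170 mm long, lying between robot and rail on the right; its middle.

How it is judged:
By the outcome, as a careful person would: the job done as asked, in the order asked, and still so for the second after the job is handed in, while the arm keeps its last pose, push and grip.
It also fails if it takes over 67 s, if anything falls off the work surface, if the arm or the gripper's body presses on something with over 40 N, if the wrist force passes 120 N, or if a joint passes its speed limit or range.

### The arm

A 6-joint arm with a two-finger parallel gripper is mounted at the origin on the work surface. World frame = base frame: x ahead of the robot, y to its left, z up, the work surface at z = 0. Lengths are in mm, angles in rad, forces in N, time in s.
With the tool pointing down it reaches from about 400 to 825 mm from the base axis. Payload 7 kg.
Tool frame: the origin (TCP) lies at the very end of the fingers, on their centre line; the grasp point (between the pads) lies 19 mm behind it (manip.pinch_z is the distance from the TCP to the grasp point, in mm); z points along the fingers, y is the line along which they close (so a half turn about z gives the same grasp; the last joint's range is limited). The gripper opens to 85 mm and grips with 20 to 120 N. Pads are 22 mm wide; open, the fingers measure 114 mm over their backs; the gripper's body (76 mm by 85 mm) begins 54 mm behind the grasp point. The pads swing forward as they close: fully open they stand 13 mm farther back than shut.
Start: joints at [-0.846, 0.359, 0.012, 0, -1.224, -0.288], TCP at [285.525, -611.613, 231.302] pointing down, gripper open.
Joint ranges: [-3.07, 3.07], [-1.43, 2.12], [-1.02, 1.25], [-3.03, 1.67], [-3.05, -0], [-3.03, 3.03]. Speed limits (rad/s): [2.39, 2.39, 3.01, 3.14, 3.14, 3.14].

### API

Orientations are given as a unit quaternion [w, x, y, z].
In Python, from station import manip gives the robot as it stands.
- The arm moves only by the shell command python3 -m creep 'ROWS' [FORCE]. ROWS is JSON, a list of rows, each an object of numbers: "x", "y", "z": the shift along the tool's x, y, z in m; "rx", "ry", "rz": the turn, a rotation vector about the tool's x, y, z in degrees; "claw": the closure in counts, from 0 (fully open) to 255 (shut). In form: [{"x": .., "y": .., "z": .., "rx": .., "ry": .., "rz": .., "claw": ..}, ...]. A call has 1 to 10 rows; each row shifts and turns the commanded pose from where the row before left it, along the tool's axes as they then stand; what a row does not reach is not made up. A row lasts 1/10 s, in which the tool goes at most 50 mm and 8.59 degrees, less where a joint would pass 70% of its speed; a pose out of reach is approached as far as the arm can. A call with a gripper value outside its range is refused whole. The fingers move at their own pace and stop on an object; FORCE is the grip in N (left out, the last holds). Time passes only in rows, so rows that do not move let the fingers close. It gives the time, the measured TCP pose, the force, the opening and the grip force at its end, in the units of the state.
- manip.get_state(): the state, without advancing time (a new reading comes with each control period).
- manip.grab_frame(name): name is "scene" or "side" or "wrist"; returns a dict with "image" (400x640x3 uint8, red, green, blue), "K" (3x3 intrinsics, pixels), "cam_to_world" (4x4, takes a point from camera to world coordinates); the wrist camera has in their place "T_tool_cam" (4x4, takes a point from camera to tool coordinates, whose origin is the TCP and whose axes are the flange's). Camera axes: x right, y down, z forward; pixel columns grow to the right and rows downward; lengths in mm; the calibration is good to about 2 mm. A picture is of the moment at which its call begins: read the wrist's pose just before it. There is no depth.
- manip.sign_off(): hands the job in; it is judged then, once.
The state is a dict: "clock": time; "qpos": joint angles; "qd": joint speeds; "joint_torque": joint torques, N m; "ee_pos": TCP position; "orientation": TCP orientation; "wrist_force": force on the tool from outside, world axes, zero at the start; "ft_torque": the same for the moment, N m; "finger_gap": opening from 0.0 (shut) to 1.0 (fully open); "gripper_force": force on a finger pad.
Only numpy, scipy, OpenCV 4.12 (cv2) and the standard library are available. Lean on these libraries where they do the work, as an engineer would, in place of code of your own. Each camera call takes 0.05 s, during which the arm holds its last target. There are 200 camera calls.

## Working session

There is one attempt and no reset: what is moved stays moved. The work goes in short steps, Python scripts to look and compute and a shell command to move; the robot and the scene stay as the last step left them, time stands still between calls to the robot, and variables do not carry over. Pictures are saved under pics/ and viewed, at most 10 in all, crops included, and the job is handed in when it is done.

```bash
ls; mkdir -p pics
python3 - <<'E'
from station import manip
import cv2,json,numpy as np
s=manip.get_state();print({k:np.round(v,3).tolist() for k,v in s.items()},manip.pinch_z)
for n in("scene","side"):
    f=manip.grab_frame(n);cv2.imwrite(f"pics/{n}0.png",f["image"][:,:,::-1]);np.savez(f"pics/{n}0.npz",**f);print(n,np.round(f["K"],1).tolist(),np.round(f["cam_to_world"],3).tolist())
E
```

```text
pics
{'clock': 0.0, 'qpos': [-0.846, 0.359, 0.011, -0.0, -1.224, -0.288], 'qd': [0.001, 0.0, -0.003, -0.001, -0.002, 0.001], 'joint_torque': [-0.002, -58.333, 29.341, 6.937, -0.006, 0.0], 'ee_pos': [285.337, -611.2, 230.368], 'orientation': [-0.0, -0.217, 0.976, 0.001], 'wrist_force': [0.716, 0.123, 0.218], 'ft_torque': [-0.036, 0.015, 0.02], 'gripper_force': 0.0, 'finger_gap': 1.001} 18.700000000000003
scene [[472.3, 0.0, 316.5], [0.0, 472.3, 208.3], [0.0, 0.0, 1.0]] [[-0.223, 0.765, -0.604, 1258.35], [0.975, 0.172, -0.143, 258.238], [-0.005, -0.621, -0.784, 972.058], [0.0, 0.0, 0.0, 1.0]]
side [[518.4, 0.0, 313.1], [0.0, 518.4, 211.8], [0.0, 0.0, 1.0]] [[-0.839, -0.315, 0.444, 87.495], [-0.545, 0.493, -0.678, 863.554], [-0.005, -0.811, -0.585, 712.894], [0.0, 0.0, 0.0, 1.0]]
```

View pics/scene0.png

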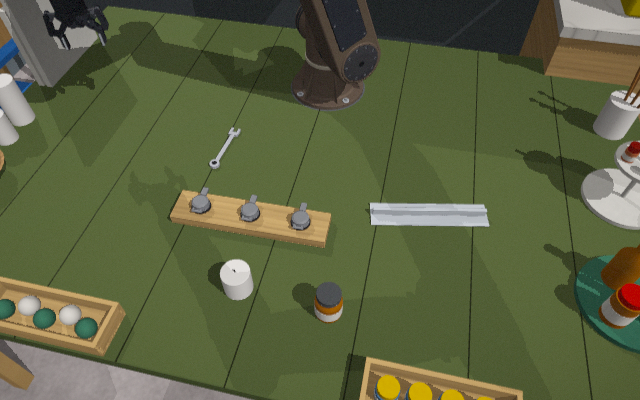

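View pics/side0.png

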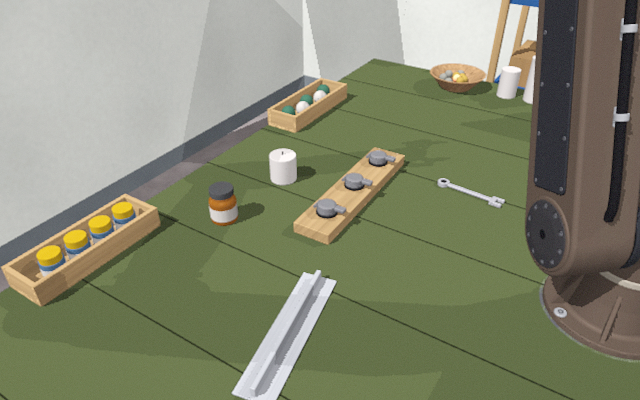

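Scene view: the rail spans about (172..330, 192..243), with lids at (200,204), (249,212) and (301,219). The rule is at (370..489, 203..227), the candle at (237,280), the jar at (328,302) and the spanner at (225,148). The side view shows the same layout, with the rule at (240..335, 272..400), its far end cut off by the image edge.

```bash
cat > h.py <<'E'
import cv2,numpy as np
from station import manip
def ray(f,px,z,T=None):
    T=f["cam_to_world"] if T is None else T
    px=np.atleast_2d(np.asarray(px,float)); K=f["K"]
    d=np.c_[(px-[K[0,2],K[1,2]])/[K[0,0],K[1,1]],np.ones(len(px))]@T[:3,:3].T
    o=T[:3,3]; return (o+d*((z-o[2])/d[:,2])[:,None])[:,:2]
def blob(m,box):
    r=np.zeros_like(m);x0,x1,y0,y1=box;r[y0:y1,x0:x1]=m[y0:y1,x0:x1]
    r=cv2.morphologyEx(r,cv2.MORPH_CLOSE,np.ones((3,3)))
    return max(cv2.findContours(r,cv2.RETR_EXTERNAL,cv2.CHAIN_APPROX_NONE)[0],key=cv2.contourArea)
def rect(f,c,z):
    p=ray(f,c[:,0]+0.0,z).astype(np.float32); r=cv2.minAreaRect(p); return r,cv2.boxPoints(r)
E
python3 - <<'E'
from h import *
np.set_printoptions(precision=1,suppress=True)
B=dict(scene=((160,340,180,255),(360,500,190,240)),side=((285,415,140,245),(225,345,265,400)))
for n in B:
    f=dict(np.load(f"pics/{n}0.npz"));im=f["image"];hsv=cv2.cvtColor(im,cv2.COLOR_RGB2HSV)
    w=cv2.inRange(hsv,(8,60,90),(25,255,255)); g=cv2.inRange(hsv,(0,0,130),(180,60,255))
    b=B[n]
    # wood: brightness split top/side
    c=blob(w,b[0]);r=rect(f,c,28);print(n,"rail",r[0],'\n',r[1])
    ap=cv2.approxPolyDP(cv2.convexHull(c),3,True)[:,0];print(ap.tolist(),'\n',ray(f,ap,28),'\n z0',ray(f,ap,0))
    c=blob(g,b[1]);r=rect(f,c,2);print(n,"rule",r[0],'\n',r[1])
    ap=cv2.approxPolyDP(cv2.convexHull(c),2,True)[:,0];print(ap.tolist(),'\n z4',ray(f,ap,4))
    gl=cv2.inRange(hsv,(0,0,60),(180,60,180)); x0,x1,y0,y1=b[0];r=np.zeros_like(gl);r[y0:y1,x0:x1]=gl[y0:y1,x0:x1]
    for c in cv2.findContours(r,cv2.RETR_EXTERNAL,cv2.CHAIN_APPROX_NONE)[0]:
        if cv2.contourArea(c)>60: m=cv2.boundingRect(c);print("lid",m,ray(f,[m[0]+m[2]/2,m[1]+m[3]/2],48))
    for v in (80,100): pass
    cv2.imwrite(f"pics/{n}_z.png",cv2.resize(im[y0:y1,x0:x1,::-1],None,fx=4,fy=4,interpolation=cv2.INTER_CUBIC))
E
```

```text
scene rail ((594.7399291992188, -71.23124694824219), (107.85698699951172, 402.1251220703125), 1.2933123111724854) 
 [[ 536.3  128.6]
 [ 545.4 -273.5]
 [ 653.2 -271. ]
 [ 644.1  131. ]]
[[170, 214], [182, 190], [327, 212], [330, 222], [324, 247], [172, 222]] 
 [[ 630.  -271.4]
 [ 548.5 -273.4]
 [ 536.6  114.9]
 [ 565.9  128.8]
 [ 642.1  130.2]
 [ 652.5 -256.1]] 
 z0 [[ 611.4 -287.1]
 [ 527.5 -289.2]
 [ 515.2  110.6]
 [ 545.3  125. ]
 [ 623.8  126.4]
 [ 634.5 -271.4]]
scene rule ((464.936279296875, 369.3543701171875), (74.86087799072266, 304.0336608886719), 11.688992500305176) 
 [[397.5 510.6]
 [459.1 212.9]
 [532.4 228.1]
 [470.8 525.8]]
[[370, 202], [483, 204], [489, 225], [371, 224]] 
 z4 [[460.7 215. ]
 [402.4 505.5]
 [469.  521. ]
 [531.6 228.6]]
lid (291, 202, 19, 28) [[578.4  56.8]]
lid (241, 194, 18, 28) [[581.7 -72.5]]
lid (191, 187, 19, 27) [[ 586.1 -202.4]]
side rail ((575.9143676757812, -62.41064453125), (107.63705444335938, 431.227294921875), 1.3718620538711548) 
 [[ 516.9  151.9]
 [ 527.3 -279.3]
 [ 634.9 -276.7]
 [ 624.6  154.4]]
[[404, 155], [403, 164], [328, 244], [293, 230], [293, 222], [372, 148]] 
 [[ 544.5 -276.5]
 [ 526.7 -232.3]
 [ 519.1  149. ]
 [ 607.5  149.2]
 [ 623.9  125.7]
 [ 634.  -264.9]] 
 z0 [[ 563.1 -323.1]
 [ 544.7 -277.1]
 [ 536.8  119.8]
 [ 628.7  120. ]
 [ 645.8   95.5]
 [ 656.3 -311.1]]
side rule ((467.3868713378906, 357.65374755859375), (73.30538177490234, 323.194091796875), 11.705639839172363) 
 [[398.7 508.5]
 [464.3 192. ]
 [536.1 206.9]
 [470.5 523.3]]
[[336, 280], [276, 399], [242, 399], [232, 394], [232, 390], [302, 273], [317, 269]] 
 z4 [[462.2 210.7]
 [402.9 491. ]
 [447.5 519.7]
 [466.5 521.3]
 [471.2 515.7]
 [530.1 230.1]
 [511.1 203.8]]
lid (313, 199, 33, 18) [[569.5  61.3]]
lid (342, 173, 31, 16) [[571.4 -69.4]]
lid (285, 154, 12, 32) [[734.3 -25.5]]
lid (366, 151, 30, 14) [[ 574.1 -197.6]]
```

View pics/scene_z.png

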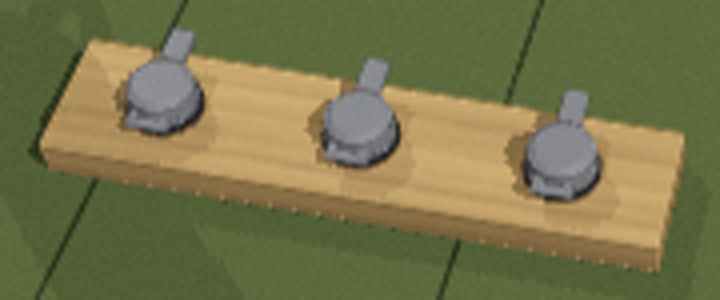

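The crop shows three lids with centres at about (163,93), (360,128) and (563,158). Rail-top corners are at (92,40), (684,132), (662,250) and (45,148). The tabs point towards the robot and all lids are shut.

```bash
python3 - <<'E'
from h import *
np.set_printoptions(precision=3,suppress=True)
f=dict(np.load("pics/scene0.npz"));o=np.array([160,180])
print(ray(f,o+np.array([[92,40],[684,132],[662,250],[45,148]])/4-.4,28))
print(ray(f,o+np.array([[163,90],[360,123],[563,153]])/4-.4,54))
w=manip.grab_frame("wrist");print(w["T_tool_cam"],w["K"])
E
python3 -m creep '[{"rz":-8.3},{"rz":-8.3},{"rz":-8.3},{"rz":-8.3},{"rz":-8.3},{"rz":-8.3},{"rz":-8.3},{"rz":-8.3}]'
```

```text
[[ 546.889 -272.391]
 [ 536.506  124.187]
 [ 627.645  129.748]
 [ 637.261 -265.907]]
[[ 595.39  -197.878]
 [ 593.412  -69.011]
 [ 588.461   59.178]]
[[  -0.      -0.946   -0.324   83.774]
 [   1.       0.      -0.      -0.42 ]
 [   0.      -0.324    0.946 -141.504]
 [   0.       0.       0.       1.   ]] [[310.214   0.    322.078]
 [  0.    310.214 197.675]
 [  0.      0.      1.   ]]invalid input at $[0]: expected keys x, y, z, rx, ry, rz, claw
```

```bash
python3 -m creep '[{"x":0,"y":0,"z":-0.012,"rx":0,"ry":0,"rz":-8.3,"claw":0},{"x":0,"y":0,"z":-0.012,"rx":0,"ry":0,"rz":-8.3,"claw":0},{"x":0,"y":0,"z":-0.012,"rx":0,"ry":0,"rz":-8.3,"claw":0},{"x":0,"y":0,"z":-0.012,"rx":0,"ry":0,"rz":-8.3,"claw":0},{"x":0,"y":0,"z":-0.012,"rx":0,"ry":0,"rz":-8.3,"claw":0},{"x":0,"y":0,"z":-0.012,"rx":0,"ry":0,"rz":-8.3,"claw":0},{"x":0,"y":0,"z":-0.012,"rx":0,"ry":0,"rz":-8.3,"claw":0},{"x":0,"y":0,"z":-0.012,"rx":0,"ry":0,"rz":-8.3,"claw":0},{"x":-0.02,"y":-0.01,"z":0,"rx":0,"ry":0,"rz":0,"claw":0},{"x":-0.04,"y":-0.018,"z":0,"rx":0,"ry":0,"rz":0,"claw":0}]'
python3 -m creep '[{"x":-0.042,"y":-0.019,"z":0,"rx":0,"ry":0,"rz":0,"claw":0},{"x":-0.042,"y":-0.019,"z":0,"rx":0,"ry":0,"rz":0,"claw":0},{"x":-0.042,"y":-0.019,"z":0,"rx":0,"ry":0,"rz":0,"claw":0},{"x":-0.042,"y":-0.019,"z":0,"rx":0,"ry":0,"rz":0,"claw":0},{"x":-0.042,"y":-0.019,"z":0,"rx":0,"ry":0,"rz":0,"claw":0},{"x":-0.042,"y":-0.019,"z":0,"rx":0,"ry":0,"rz":0,"claw":0},{"x":-0.042,"y":-0.019,"z":0,"rx":0,"ry":0,"rz":0,"claw":0},{"x":-0.042,"y":-0.019,"z":0,"rx":0,"ry":0,"rz":0,"claw":0},{"x":-0.042,"y":-0.019,"z":0,"rx":0,"ry":0,"rz":0,"claw":0},{"x":-0.042,"y":-0.019,"z":0,"rx":0,"ry":0,"rz":0,"claw":0}]'
python3 -m creep '[{"x":0,"y":0,"z":0,"rx":0,"ry":0,"rz":0,"claw":0},{"x":0,"y":0,"z":0,"rx":0,"ry":0,"rz":0,"claw":0},{"x":0,"y":0,"z":0,"rx":0,"ry":0,"rz":0,"claw":0},{"x":0,"y":0,"z":0,"rx":0,"ry":0,"rz":0,"claw":0}]'
cat >> h.py <<'E'
from scipy.spatial.transform import Rotation as R
def pose():
    s=manip.get_state();q=s["orientation"];T=np.eye(4);T[:3,:3]=R.from_quat([q[1],q[2],q[3],q[0]]).as_matrix();T[:3,3]=s["ee_pos"];return T,s
def wrist(name):
    T,s=pose();f=manip.grab_frame("wrist");f["cam_to_world"]=T@f["T_tool_cam"];np.savez(f"pics/{name}.npz",**f);cv2.imwrite(f"pics/{name}.png",f["image"][:,:,::-1]);return f
E
python3 -c "
from h import *
wrist('w1')"
```

```text
clock: 1.15
ee_pos: [311.5, -551.7, 326.1]
orientation: [0.0, 0.715, -0.699, -0.001]
wrist_force: [1.8, 1.3, -0.2]
finger_gap: 1.004
gripper_force: 0.0
clock: 2.15
ee_pos: [491.7, -124.4, 327.4]
orientation: [-0.0, 0.716, -0.698, 0.0]
wrist_force: [1.3, 0.0, 0.5]
finger_gap: 1.002
gripper_force: 0.0
clock: 2.55
ee_pos: [491.1, -127.3, 327.3]
orientation: [0.0, 0.715, -0.699, -0.0]
wrist_force: [0.7, 0.3, 0.9]
finger_gap: 0.999
gripper_force: 0.0
```

View pics/w1.png

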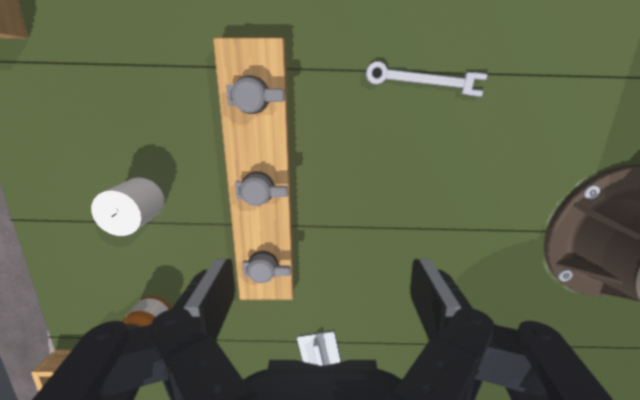

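The wrist view shows the rail with corners at about (215,38), (284,38), (293,300) and (240,300). Lids are at (251,94), (258,189) and (261,267). The right edge is the face on the robot's side.

Run:
```python
from h import *
np.set_printoptions(precision=2,suppress=True)
f=dict(np.load("pics/w1.npz"));im=f["image"];hsv=cv2.cvtColor(im,cv2.COLOR_RGB2HSV)
m=cv2.inRange(hsv,(8,60,90),(25,255,255));m[:30]=0;m[310:]=0;m[:,:205]=0;m[:,300:]=0
rows=[r for r in range(45,295) if not any(abs(r-c)<14 for c in(95,190,270))]
E={k:[] for k in"LR"}
for r in rows:
    x=np.where(m[r])[0]
    if len(x): E["L"].append((x[0]-.5,r));E["R"].append((x[-1]+.5,r))
for k,zs in(("R",(28,0)),("L",(28,))):
  for z in zs:
    p=ray(f,E[k],z);l=cv2.fitLine(p.astype(np.float32),cv2.DIST_HUBER,0,.01,.01).ravel();a=l[:2]/l[1];print(k,z,"slope deg",np.degrees(np.arctan(-a[0])),"x at y=-72:",l[2]+a[0]*(-72-l[3]))
ys=np.where(m[:,245:280].any(1))[0];print(ys[0],ys[-1],ray(f,[[250,ys[0]-.5],[266,ys[-1]+.5]],28))
g=cv2.inRange(hsv,(0,0,60),(180,60,180))
for b in((225,275,75,115),(235,278,170,207),(243,280,252,284)):
    print(b, ray(f,[[b[0],0]],28)[0])
print(im[140,284:298].tolist())
print(ray(f,[[251,94],[258,189],[261,267]],54))
```

```text
R 28 slope deg 1.3327653 x at y=-72: 537.1794
R 0 slope deg 1.3327585 x at y=-72: 540.1941
L 28 slope deg 1.1843112 x at y=-72: 630.7974
37 300 [[ 586.39 -275.57]
 [ 580.09  125.64]]
(225, 275, 75, 115) [ 615.11 -315.3 ]
(235, 278, 170, 207) [ 602.78 -315.59]
(243, 280, 252, 284) [ 592.92 -315.82]
[[225, 184, 126], [214, 171, 117], [176, 140, 96], [128, 104, 72], [94, 83, 58], [81, 79, 54], [75, 78, 53], [74, 78, 53], [75, 79, 54], [74, 79, 53], [76, 82, 54], [84, 93, 61], [93, 103, 67], [99, 109, 71]]
[[ 583.   -206.27]
 [ 579.61  -80.2 ]
 [ 580.45   44.78]]
```

```bash
python3 -m creep '[{"x":-0.042,"y":0.001,"z":0.008,"rx":0,"ry":0,"rz":0,"claw":0},{"x":-0.042,"y":0.001,"z":0.008,"rx":0,"ry":0,"rz":0,"claw":0},{"x":-0.042,"y":0.001,"z":0.008,"rx":0,"ry":0,"rz":0,"claw":0},{"x":-0.042,"y":0.001,"z":0.008,"rx":0,"ry":0,"rz":0,"claw":0},{"x":-0.042,"y":0.001,"z":0.008,"rx":0,"ry":0,"rz":0,"claw":0},{"x":-0.042,"y":0.001,"z":0.008,"rx":0,"ry":0,"rz":0,"claw":0},{"x":-0.042,"y":0.001,"z":0.008,"rx":0,"ry":0,"rz":0,"claw":0},{"x":-0.042,"y":0.001,"z":0.008,"rx":0,"ry":0,"rz":0,"claw":0},{"x":-0.042,"y":0.001,"z":0.008,"rx":0,"ry":0,"rz":0,"claw":0},{"x":-0.042,"y":0.001,"z":0.008,"rx":0,"ry":0,"rz":0,"claw":0}]'
python3 -m creep '[{"x":-0.042,"y":0.002,"z":0.01,"rx":0,"ry":0,"rz":0,"claw":0},{"x":-0.042,"y":0.002,"z":0.01,"rx":0,"ry":0,"rz":0,"claw":0},{"x":0,"y":0,"z":0,"rx":0,"ry":0,"rz":-5.1,"claw":0},{"x":0,"y":0,"z":0,"rx":0,"ry":0,"rz":-5.1,"claw":0},{"x":0,"y":0,"z":0,"rx":0,"ry":0,"rz":0,"claw":0},{"x":0,"y":0,"z":0,"rx":0,"ry":0,"rz":0,"claw":0},{"x":0,"y":0,"z":0,"rx":0,"ry":0,"rz":0,"claw":0}]'
python3 -c "
from h import *
wrist('w2')"
```

```text
clock: 3.6
ee_pos: [471.2, 294.1, 247.2]
orientation: [-0.0, 0.715, -0.699, 0.0]
wrist_force: [0.8, -0.8, -0.5]
finger_gap: 1.001
gripper_force: 0.0
clock: 4.3
ee_pos: [465.4, 376.5, 227.6]
orientation: [-0.0, 0.774, -0.633, -0.0]
wrist_force: [1.1, 0.6, 0.1]
finger_gap: 1.003
gripper_force: 0.0
```

View pics/w2.png

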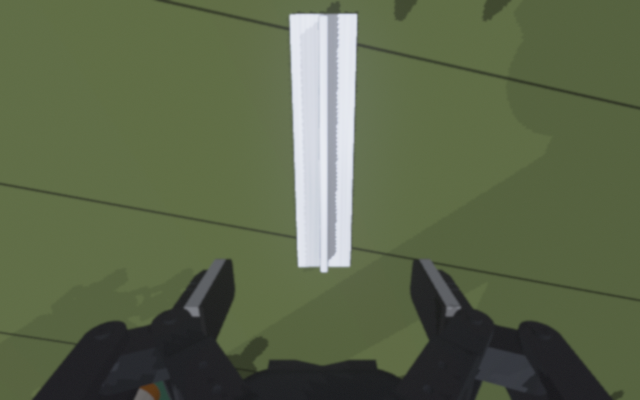

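The rule has its top end at (290..357, 14) and its lower end at (298..351, 266). The guard runs from (324,14) to (324,270), centred between the fingers and parallel to the image columns.

Run:
```python
from h import *
np.set_printoptions(precision=2,suppress=True)
f=dict(np.load("pics/w2.npz"));hsv=cv2.cvtColor(f["image"],cv2.COLOR_RGB2HSV)
m=cv2.inRange(hsv,(0,0,130),(180,70,255));c=blob(m,(270,380,5,280))
T,s=pose()
for z in(2,4):
    r,b=rect(f,c,z);print(z,r,b)
ap=cv2.approxPolyDP(cv2.convexHull(c),3,True)[:,0];print(ap.tolist());p=ray(f,ap,4);print(p,p.mean(0))
print("tool",T)
print("guard top",ray(f,[[324,14],[324,270]],26))
```

```text
2 ((465.378662109375, 370.09161376953125), (73.06438446044922, 310.0057373046875), 11.744443893432617) [[398.06 514.41]
 [461.16 210.9 ]
 [532.7  225.77]
 [469.6  529.29]]
4 ((465.4683532714844, 369.677978515625), (72.6662368774414, 308.3166198730469), 11.744440078735352) [[398.52 513.21]
 [461.27 211.35]
 [532.42 226.14]
 [469.66 528.  ]]
[[355, 13], [350, 266], [320, 272], [297, 266], [289, 14]]
[[463.88 212.25]
 [401.1  504.42]
 [438.83 521.55]
 [470.98 518.58]
 [530.56 226.68]] [461.07 396.7 ]
tool [[  0.2   -0.98   0.   465.27]
 [ -0.98  -0.2    0.   376.64]
 [ -0.    -0.    -1.   227.55]
 [  0.     0.     0.     1.  ]]
guard top [[494.29 224.  ]
 [437.02 503.96]]
```

```bash
python3 -m creep '[{"x":-0.01,"y":0.0005,"z":0.035,"rx":0,"ry":0,"rz":0,"claw":100},{"x":-0.01,"y":0.0005,"z":0.035,"rx":0,"ry":0,"rz":0,"claw":100},{"x":-0.009,"y":0.0005,"z":0.035,"rx":0,"ry":0,"rz":0,"claw":100},{"x":0,"y":0,"z":0.035,"rx":0,"ry":0,"rz":0,"claw":100},{"x":0,"y":0,"z":0.035,"rx":0,"ry":0,"rz":0,"claw":100},{"x":0,"y":0,"z":0.03,"rx":0,"ry":0,"rz":0,"claw":100},{"x":0,"y":0,"z":0.01,"rx":0,"ry":0,"rz":0,"claw":100},{"x":0,"y":0,"z":0,"rx":0,"ry":0,"rz":0,"claw":100},{"x":0,"y":0,"z":0,"rx":0,"ry":0,"rz":0,"claw":100}]' 80
```

```text
clock: 5.25
ee_pos: [458.4, 405.9, 13.6]
orientation: [-0.001, 0.775, -0.632, 0.0]
wrist_force: [0.3, 0.5, 0.2]
finger_gap: 0.607
gripper_force: 0.0
```

```bash
python3 -m creep '[{"x":0,"y":0,"z":0.005,"rx":0,"ry":0,"rz":0,"claw":255},{"x":0,"y":0,"z":0,"rx":0,"ry":0,"rz":0,"claw":255},{"x":0,"y":0,"z":0,"rx":0,"ry":0,"rz":0,"claw":255},{"x":0,"y":0,"z":0,"rx":0,"ry":0,"rz":0,"claw":255},{"x":0,"y":0,"z":0,"rx":0,"ry":0,"rz":0,"claw":255},{"x":0,"y":0,"z":0,"rx":0,"ry":0,"rz":0,"claw":255},{"x":0,"y":0,"z":0,"rx":0,"ry":0,"rz":0,"claw":255},{"x":0,"y":0,"z":0,"rx":0,"ry":0,"rz":0,"claw":255}]' 80
```

```text
clock: 6.05
ee_pos: [457.9, 405.6, 8.3]
orientation: [-0.001, 0.775, -0.632, 0.0]
wrist_force: [-0.9, -1.6, 7.0]
finger_gap: 0.092
gripper_force: 79.3
```

```bash
python3 -m creep '[{"x":0,"y":0,"z":-0.02,"rx":0,"ry":0,"rz":0,"claw":255},{"x":0,"y":0,"z":-0.03,"rx":0,"ry":0,"rz":0,"claw":255},{"x":0,"y":0,"z":0,"rx":0,"ry":0,"rz":5.1,"claw":255},{"x":0,"y":0,"z":0,"rx":0,"ry":0,"rz":5.1,"claw":255},{"x":0.02,"y":0,"z":0,"rx":0,"ry":0,"rz":0,"claw":255},{"x":0.03,"y":-0.001,"z":0,"rx":0,"ry":0,"rz":0,"claw":255},{"x":0.04,"y":-0.001,"z":0,"rx":0,"ry":0,"rz":0,"claw":255},{"x":0.04,"y":-0.001,"z":0,"rx":0,"ry":0,"rz":0,"claw":255},{"x":0.04,"y":-0.001,"z":0,"rx":0,"ry":0,"rz":0,"claw":255},{"x":0.04,"y":-0.001,"z":0,"rx":0,"ry":0,"rz":0,"claw":255}]'
python3 -m creep '[{"x":0.04,"y":-0.001,"z":0,"rx":0,"ry":0,"rz":0,"claw":255},{"x":0.04,"y":-0.001,"z":0,"rx":0,"ry":0,"rz":0,"claw":255},{"x":0.04,"y":0,"z":0,"rx":0,"ry":0,"rz":0,"claw":255},{"x":0.04,"y":0,"z":0,"rx":0,"ry":0,"rz":0,"claw":255},{"x":0.04,"y":0,"z":0,"rx":0,"ry":0,"rz":0,"claw":255},{"x":0.022,"y":0,"z":0,"rx":0,"ry":0,"rz":0,"claw":255},{"x":0.01,"y":0,"z":0,"rx":0,"ry":0,"rz":0,"claw":255},{"x":0,"y":0,"z":0,"rx":0,"ry":0,"rz":0,"claw":255},{"x":0,"y":0,"z":0,"rx":0,"ry":0,"rz":0,"claw":255},{"x":0,"y":0,"z":0,"rx":0,"ry":0,"rz":0,"claw":255}]'
python3 - <<'E'
from h import *
T,s=pose();print(T.round(4))
wrist('w3')
f=manip.grab_frame("side");np.savez("pics/side3.npz",**f);a=cv2.imread("pics/w3.png");cv2.imwrite("pics/v3.png",np.vstack([cv2.resize(a,(480,300)),cv2.resize(f["image"][:,:,::-1],(480,300))]))
E
```

```text
clock: 7.05
ee_pos: [467.2, 193.3, 57.2]
orientation: [0.0, 0.716, -0.698, -0.0]
wrist_force: [-0.1, -0.1, -0.9]
finger_gap: 0.093
gripper_force: 78.4
clock: 8.05
ee_pos: [475.7, -35.7, 57.3]
orientation: [-0.0, 0.716, -0.698, 0.0]
wrist_force: [-0.6, 0.4, -2.7]
finger_gap: 0.093
gripper_force: 78.4
[[ 2.600000e-02 -9.997000e-01  2.000000e-04  4.757209e+02]
 [-9.997000e-01 -2.600000e-02  1.000000e-04 -3.568930e+01]
 [-1.000000e-04 -2.000000e-04 -1.000000e+00  5.733850e+01]
 [ 0.000000e+00  0.000000e+00  0.000000e+00  1.000000e+00]]
```

View pics/v3.png

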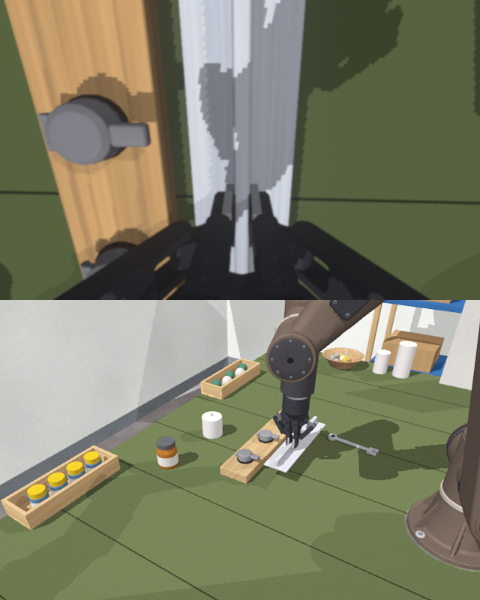

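```bash
python3 -m creep '[{"x":0,"y":-0.008,"z":0,"rx":0,"ry":0,"rz":0.1,"claw":255},{"x":0,"y":-0.008,"z":0,"rx":0,"ry":0,"rz":0,"claw":255},{"x":0,"y":0,"z":0.02,"rx":0,"ry":0,"rz":0,"claw":255},{"x":0,"y":0,"z":0.02,"rx":0,"ry":0,"rz":0,"claw":255},{"x":0,"y":0,"z":0.007,"rx":0,"ry":0,"rz":0,"claw":255},{"x":0,"y":0,"z":0.001,"rx":0,"ry":0,"rz":0,"claw":255},{"x":0,"y":0,"z":0,"rx":0,"ry":0,"rz":0,"claw":255},{"x":0,"y":0,"z":0,"rx":0,"ry":0,"rz":0,"claw":255}]'
python3 -m creep '[{"x":0,"y":-0.003,"z":0,"rx":0,"ry":0,"rz":0,"claw":255},{"x":0,"y":-0.003,"z":0,"rx":0,"ry":0,"rz":0,"claw":255},{"x":0,"y":-0.003,"z":0,"rx":0,"ry":0,"rz":0,"claw":255},{"x":0,"y":-0.002,"z":0,"rx":0,"ry":0,"rz":0,"claw":255},{"x":0,"y":0,"z":0,"rx":0,"ry":0,"rz":0,"claw":255},{"x":0,"y":0,"z":0,"rx":0,"ry":0,"rz":0,"claw":255}]'
python3 -c "
from h import *
T,s=pose();print(s['ft_torque'],s['wrist_force'])"
```

```text
clock: 8.95
ee_pos: [492.2, -35.9, 9.8]
orientation: [-0.0, 0.715, -0.699, 0.0]
wrist_force: [-0.3, 0.7, -3.2]
finger_gap: 0.092
gripper_force: 78.4
clock: 9.55
ee_pos: [502.5, -35.8, 9.2]
orientation: [0.0, 0.715, -0.699, -0.0]
wrist_force: [-0.3, -0.7, -3.1]
finger_gap: 0.093
gripper_force: 78.4
[0.06142256 0.02451971 0.04249131] [-0.30221462 -0.69946706 -3.07684498]
```

```bash
for i in 1; do python3 -m creep '[{"x":0,"y":-0.001,"z":0.0005,"rx":0,"ry":0,"rz":0,"claw":255},{"x":0,"y":0,"z":0,"rx":0,"ry":0,"rz":0,"claw":255},{"x":0,"y":0,"z":0,"rx":0,"ry":0,"rz":0,"claw":255}]' | grep -E 'ee_pos|wrist';done
python3 -m creep '[{"x":0,"y":-0.001,"z":0,"rx":0,"ry":0,"rz":0,"claw":255},{"x":0,"y":0,"z":0,"rx":0,"ry":0,"rz":0,"claw":255}]' | grep -E 'ee_pos|wrist'
python3 -m creep '[{"x":0,"y":-0.001,"z":0,"rx":0,"ry":0,"rz":0,"claw":255},{"x":0,"y":0,"z":0,"rx":0,"ry":0,"rz":0,"claw":255}]' | grep -E 'ee_pos|wrist'
python3 -m creep '[{"x":0,"y":-0.001,"z":0,"rx":0,"ry":0,"rz":0,"claw":255},{"x":0,"y":0,"z":0,"rx":0,"ry":0,"rz":0,"claw":255}]' | grep -E 'ee_pos|wrist'
python3 -c "
from h import *
T,s=pose();print(s['ft_torque'],s['wrist_force'])"
```

```text
ee_pos: [503.6, -35.8, 8.8]
wrist_force: [-0.1, 0.3, -1.9]
ee_pos: [504.7, -35.7, 8.8]
wrist_force: [-0.4, -0.5, -2.3]
ee_pos: [504.8, -35.9, 8.6]
wrist_force: [-3.0, 0.9, -0.4]
ee_pos: [504.8, -35.9, 8.4]
wrist_force: [-6.2, 2.2, 2.1]
[ 1.04788645  2.35708778 -0.05133451] [-6.24951215  2.18583801  2.09717967]
```

```bash
python3 -m creep '[{"x":0,"y":0.002,"z":0,"rx":0,"ry":0,"rz":0,"claw":190},{"x":0,"y":0,"z":0,"rx":0,"ry":0,"rz":0,"claw":190},{"x":0,"y":0,"z":0,"rx":0,"ry":0,"rz":0,"claw":190},{"x":0,"y":0,"z":0,"rx":0,"ry":0,"rz":0,"claw":190}]'
python3 -m creep '[{"x":0,"y":0,"z":-0.01,"rx":0,"ry":0,"rz":0,"claw":190},{"x":0,"y":0,"z":-0.03,"rx":0,"ry":0,"rz":0,"claw":190},{"x":0,"y":0,"z":-0.045,"rx":0,"ry":0,"rz":0,"claw":255},{"x":0,"y":0,"z":-0.045,"rx":0,"ry":0,"rz":0,"claw":255},{"x":0,"y":0,"z":-0.045,"rx":0,"ry":0,"rz":0,"claw":255},{"x":0,"y":0,"z":-0.03,"rx":0,"ry":0,"rz":0,"claw":255},{"x":0,"y":0,"z":0,"rx":0,"ry":0,"rz":0,"claw":255},{"x":0,"y":0,"z":0,"rx":0,"ry":0,"rz":0,"claw":255}]' 
python3 -c "
from h import *
wrist('w4')"
```

```text
clock: 10.85
ee_pos: [505.2, -35.7, 9.0]
orientation: [-0.0, 0.715, -0.699, 0.0]
wrist_force: [-0.2, -0.3, 0.1]
finger_gap: 0.254
gripper_force: 0.0
clock: 11.65
ee_pos: [504.8, -35.6, 215.1]
orientation: [-0.001, 0.715, -0.699, 0.001]
wrist_force: [0.4, 0.5, -0.6]
finger_gap: 0.001
gripper_force: 0.0
```

View pics/w4.png

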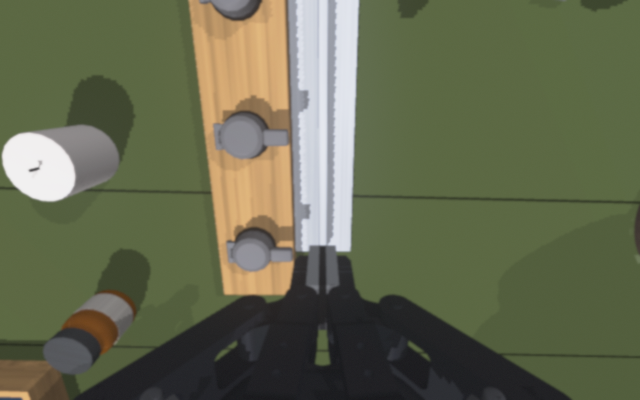

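The rule lies against the rail with no visible gap. Its end is at (300..350, 251) and the rail's end is at row 295. Lids are at (243,135) and (253,250).

Run:
```python
from h import *
np.set_printoptions(precision=1,suppress=True)
f=dict(np.load("pics/w4.npz"))
print("rule end",ray(f,[[325,251]],4),"rail end",ray(f,[[258,295]],28),"lids",ray(f,[[243,135],[253,250]],54),"rule edges",ray(f,[[358,10],[351,245]],4),"joint",ray(f,[[289,30],[297,240]],28),ray(f,[[289,30],[297,240]],4))
```

```text
rule end [[499.   73.1]] rail end [[582. 124.]] lids [[582.4 -78.1]
 [578.9  46.4]] rule edges [[ 473.2 -197. ]
 [ 466.3   63.7]] joint [[ 539.6 -173.7]
 [ 532.8   46.2]] [[ 542.1 -177.7]
 [ 534.7   58.3]]
```

```bash
python3 -m creep '[{"x":-0.022,"y":-0.02,"z":0.02,"rx":0,"ry":0,"rz":0,"claw":255},{"x":-0.022,"y":-0.02,"z":0.03,"rx":0,"ry":0,"rz":0,"claw":255},{"x":-0.022,"y":-0.02,"z":0.03,"rx":0,"ry":0,"rz":0,"claw":255},{"x":-0.022,"y":-0.02,"z":0.03,"rx":0,"ry":0,"rz":0,"claw":255},{"x":0,"y":0,"z":0.03,"rx":0,"ry":0,"rz":0,"claw":255},{"x":0,"y":0,"z":0.01,"rx":0,"ry":0,"rz":0,"claw":255},{"x":0,"y":0,"z":0.005,"rx":0,"ry":0,"rz":0,"claw":255},{"x":0,"y":0,"z":0.002,"rx":0,"ry":0,"rz":0,"claw":255},{"x":0,"y":0,"z":0,"rx":0,"ry":0,"rz":0,"claw":255}]'
python3 -m creep '[{"x":0,"y":0,"z":0.002,"rx":0,"ry":0,"rz":0,"claw":255},{"x":0,"y":0,"z":0.002,"rx":0,"ry":0,"rz":0,"claw":255},{"x":0,"y":0,"z":0.001,"rx":0,"ry":0,"rz":0,"claw":255},{"x":0,"y":0,"z":0,"rx":0,"ry":0,"rz":0,"claw":255}]'|grep -E 'ee|wri'
python3 -m creep '[{"x":0,"y":0,"z":0.002,"rx":0,"ry":0,"rz":0,"claw":255},{"x":0,"y":0,"z":0,"rx":0,"ry":0,"rz":0,"claw":255}]'|grep -E 'ee|wri'
```

```text
clock: 12.6
ee_pos: [582.9, 53.9, 57.9]
orientation: [-0.001, 0.715, -0.699, 0.0]
wrist_force: [-0.7, -1.0, 0.4]
finger_gap: 0.003
gripper_force: 0.0
ee_pos: [583.1, 54.2, 52.3]
wrist_force: [-0.2, 0.0, 2.0]
ee_pos: [583.1, 54.2, 50.0]
wrist_force: [0.4, -0.3, 3.8]
```

The left cover sinks 4 mm at 3.8 N, so that one is loose. I'll tap the other two as well, as asked.

```bash
python3 -m creep '[{"x":0,"y":0,"z":-0.02,"rx":0,"ry":0,"rz":0,"claw":255},{"x":0.03,"y":0,"z":-0.01,"rx":0,"ry":0,"rz":0,"claw":255},{"x":0.04,"y":0,"z":0,"rx":0,"ry":0,"rz":0,"claw":255},{"x":0.04,"y":0,"z":0,"rx":0,"ry":0,"rz":0,"claw":255},{"x":0.02,"y":0,"z":0.01,"rx":0,"ry":0,"rz":0,"claw":255},{"x":0,"y":0,"z":0.01,"rx":0,"ry":0,"rz":0,"claw":255},{"x":0,"y":0,"z":0.003,"rx":0,"ry":0,"rz":0,"claw":255},{"x":0,"y":0,"z":0.003,"rx":0,"ry":0,"rz":0,"claw":255},{"x":0,"y":0,"z":0.002,"rx":0,"ry":0,"rz":0,"claw":255},{"x":0,"y":0,"z":0,"rx":0,"ry":0,"rz":0,"claw":255}]'
python3 -m creep '[{"x":0,"y":0,"z":0.002,"rx":0,"ry":0,"rz":0,"claw":255},{"x":0,"y":0,"z":0,"rx":0,"ry":0,"rz":0,"claw":255}]'|grep -E 'ee|wri'
python3 -m creep '[{"x":0,"y":0,"z":-0.02,"rx":0,"ry":0,"rz":0,"claw":255},{"x":0.03,"y":0,"z":-0.01,"rx":0,"ry":0,"rz":0,"claw":255},{"x":0.04,"y":0,"z":0,"rx":0,"ry":0,"rz":0,"claw":255},{"x":0.04,"y":0,"z":0,"rx":0,"ry":0,"rz":0,"claw":255},{"x":0.02,"y":0,"z":0.01,"rx":0,"ry":0,"rz":0,"claw":255},{"x":0,"y":0,"z":0.01,"rx":0,"ry":0,"rz":0,"claw":255},{"x":0,"y":0,"z":0.003,"rx":0,"ry":0,"rz":0,"claw":255},{"x":0,"y":0,"z":0.003,"rx":0,"ry":0,"rz":0,"claw":255},{"x":0,"y":0,"z":0.002,"rx":0,"ry":0,"rz":0,"claw":255},{"x":0,"y":0,"z":0,"rx":0,"ry":0,"rz":0,"claw":255}]'
```

```text
clock: 14.2
ee_pos: [585.1, -75.5, 53.0]
orientation: [0.001, 0.716, -0.698, -0.0]
wrist_force: [-6.1, -2.9, 13.4]
finger_gap: -0.001
gripper_force: 6.4
ee_pos: [585.1, -75.6, 52.1]
wrist_force: [-10.7, -1.1, 22.6]
clock: 15.4
ee_pos: [588.6, -204.7, 53.2]
orientation: [0.0, 0.716, -0.698, 0.0]
wrist_force: [-4.3, 1.8, 10.3]
finger_gap: -0.0
gripper_force: 5.2
```

```bash
python3 -m creep '[{"x":0,"y":0,"z":-0.02,"rx":0,"ry":0,"rz":0,"claw":120},{"x":0,"y":0.01,"z":-0.04,"rx":0,"ry":0,"rz":0,"claw":120},{"x":-0.01,"y":0.02,"z":-0.04,"rx":0,"ry":0,"rz":0,"claw":120},{"x":-0.04,"y":0.02,"z":-0.02,"rx":0,"ry":0,"rz":0,"claw":120},{"x":-0.04,"y":0.02,"z":0,"rx":0,"ry":0,"rz":0,"claw":120},{"x":-0.04,"y":0.02,"z":0,"rx":0,"ry":0,"rz":0,"claw":120},{"x":-0.04,"y":0.02,"z":0,"rx":0,"ry":0,"rz":0,"claw":120},{"x":-0.04,"y":0.02,"z":0,"rx":0,"ry":0,"rz":0,"claw":120},{"x":-0.04,"y":0,"z":0,"rx":0,"ry":0,"rz":0,"claw":120},{"x":-0.01,"y":0,"z":0,"rx":0,"ry":0,"rz":0,"claw":120}]'
python3 -c "
from h import *
T,s=pose();print(np.round(s['qpos'],3))"
```

```text
clock: 16.4
ee_pos: [452.4, 54.9, 172.9]
orientation: [-0.001, 0.717, -0.697, 0.0]
wrist_force: [-0.2, 0.7, 0.9]
finger_gap: 0.531
gripper_force: 0.0
[ 0.555  0.04  -0.539  0.    -0.989 -0.527]
```

```bash
python3 -m creep '[{"x":0,"y":0,"z":0,"rx":0,"ry":0,"rz":-8.16,"claw":130},{"x":0,"y":0,"z":0,"rx":0,"ry":0,"rz":-8.16,"claw":130},{"x":0,"y":0,"z":0,"rx":0,"ry":0,"rz":-8.16,"claw":130},{"x":0,"y":0,"z":0,"rx":0,"ry":0,"rz":-8.16,"claw":130},{"x":0,"y":0,"z":0,"rx":0,"ry":0,"rz":-8.16,"claw":130},{"x":0,"y":0,"z":0,"rx":0,"ry":0,"rz":-8.16,"claw":130},{"x":0,"y":0,"z":0,"rx":0,"ry":0,"rz":-8.16,"claw":130},{"x":0,"y":0,"z":0,"rx":0,"ry":0,"rz":-8.16,"claw":130},{"x":0,"y":0,"z":0,"rx":0,"ry":0,"rz":-8.16,"claw":130},{"x":0,"y":0,"z":0,"rx":0,"ry":0,"rz":-8.16,"claw":130}]'
python3 -m creep '[{"x":0,"y":0,"z":0,"rx":0,"ry":0,"rz":-8.16,"claw":130},{"x":0,"y":0,"z":0,"rx":0,"ry":8,"rz":0,"claw":130},{"x":0,"y":0,"z":0,"rx":0,"ry":8,"rz":0,"claw":130},{"x":0,"y":0,"z":0,"rx":0,"ry":8,"rz":0,"claw":130},{"x":0,"y":0,"z":0,"rx":0,"ry":8,"rz":0,"claw":130},{"x":0,"y":0,"z":0,"rx":0,"ry":8,"rz":0,"claw":130},{"x":0,"y":0,"z":0,"rx":0,"ry":0,"rz":0,"claw":130},{"x":0,"y":0,"z":0,"rx":0,"ry":0,"rz":0,"claw":130},{"x":0,"y":0,"z":0,"rx":0,"ry":0,"rz":0,"claw":130}]'
python3 - <<'E'
from h import *
np.set_printoptions(precision=3,suppress=True)
T,s=pose();print(T,np.round(s['qpos'],3))
f=wrist('w5')
def rail(p):
    a=np.radians(1.35);return np.array([585.7,-75.5,0])+R.from_euler('z',a).apply(p)
al=np.radians(40);tcp=rail([-41+10*np.sin(al),130,48.5-10*np.cos(al)]);print("tcp goal",tcp,"delta tool",T[:3,:3].T@(tcp-T[:3,3]))
for n in("scene","side"):
    g=manip.grab_frame(n);np.savez(f"pics/{n}5.npz",**g)
c=np.load("pics/side5.npz")["image"][120:270,250:450,::-1];c2=np.load("pics/scene5.npz")["image"][170:270,150:500,::-1]
cv2.imwrite("pics/v5.png",np.vstack([cv2.resize(f["image"][:,:,::-1],(480,300)),np.hstack([cv2.resize(c,(400,300)),np.zeros((300,80,3),np.uint8)])]))
cv2.imwrite("pics/v5b.png",cv2.resize(c2,None,fx=2,fy=2))
E
```

```text
clock: 17.4
ee_pos: [452.6, 51.6, 172.1]
orientation: [-0.0, 0.998, -0.058, 0.0]
wrist_force: [-0.1, 0.2, -0.3]
finger_gap: 0.491
gripper_force: 0.0
clock: 18.3
ee_pos: [493.5, 43.1, 245.7]
orientation: [-0.013, 0.96, 0.011, 0.278]
wrist_force: [0.0, 0.0, -0.7]
finger_gap: 0.492
gripper_force: 0.0
[[  0.845   0.029   0.534 493.485]
 [  0.015  -0.999   0.031  43.075]
 [  0.535  -0.018  -0.845 245.693]
 [  0.      0.      0.      1.   ]] [ 0.62  -0.29  -1.017  0.711 -0.452  0.388]
tcp goal [548.075  53.649  40.84 ] delta tool [-63.304  -5.225 202.539]
```

View pics/v5.png

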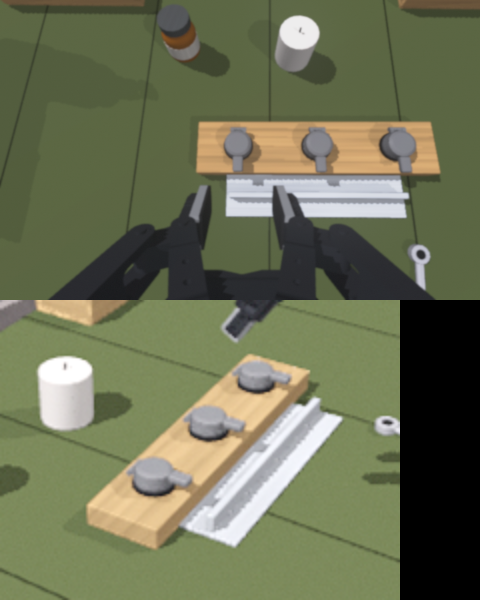

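The wrist view shows all three lids shut, with the left one at (237,145) and its tab at (237,163), and the rule flush along the rail. The tilt stopped at 32° because joint 3 reached its range limit. That is enough tilt, so I'll plan from the measured pose.

```bash
python3 -m creep '[{"x":0.0226,"y":-0.0045,"z":0.0144,"rx":0,"ry":0,"rz":0,"claw":130},{"x":0.0226,"y":-0.0045,"z":0.0144,"rx":0,"ry":0,"rz":0,"claw":130},{"x":-0.022,"y":0.0007,"z":0.0348,"rx":0,"ry":0,"rz":0,"claw":130},{"x":-0.022,"y":0.0007,"z":0.0348,"rx":0,"ry":0,"rz":0,"claw":130},{"x":-0.022,"y":0.0007,"z":0.0348,"rx":0,"ry":0,"rz":0,"claw":130},{"x":-0.022,"y":0.0007,"z":0.0348,"rx":0,"ry":0,"rz":0,"claw":130},{"x":0,"y":0,"z":0,"rx":0,"ry":0,"rz":0,"claw":130},{"x":0,"y":0,"z":0,"rx":0,"ry":0,"rz":0,"claw":130},{"x":0,"y":0,"z":0,"rx":0,"ry":0,"rz":0,"claw":130}]'
python3 - <<'E'
from h import *
np.set_printoptions(precision=3,suppress=True)
T,s=pose();print(T,np.round(s['qpos'],3))
f=wrist('w6')
def rail(p):
    a=np.radians(1.35);return np.array([585.7,-75.5,0])+R.from_euler('z',a).apply(p)
tcp=rail([-41,130,48.5])+10*T[:3,2];print("goal",tcp,"delta tool",T[:3,:3].T@(tcp-T[:3,3]))
E
```

```text
clock: 19.35
ee_pos: [567.4, 48.7, 143.5]
orientation: [-0.023, 0.973, 0.015, 0.228]
wrist_force: [0.1, -0.0, 0.7]
finger_gap: 0.489
gripper_force: 0.0
[[  0.895   0.04    0.444 567.392]
 [  0.019  -0.998   0.052  48.703]
 [  0.445  -0.038  -0.895 143.48 ]
 [  0.      0.      0.      1.   ]] [ 0.345  0.032 -1.016  0.97  -0.123  0.314]
goal [546.088  54.016  39.554] delta tool [-65.249  -2.233  83.787]
```

View pics/w6.png

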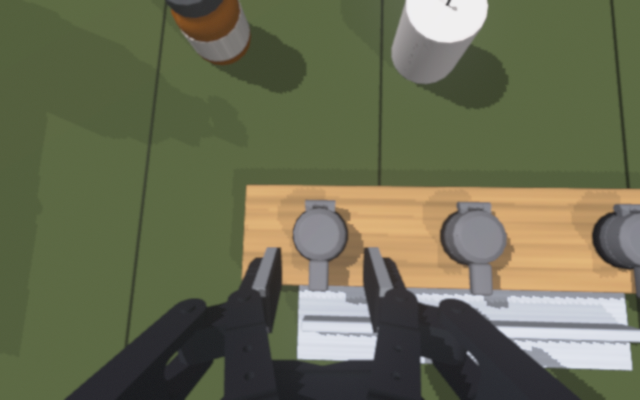

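The left lid is at (320,234) with its tab at (318,275), between the fingers. All lids are shut and the rule is still flush. Joint 3 is at its limit again, so I'll cut the forward tilt to 12°.

```bash
cat >> h.py <<'E'
A=np.radians(1.35);C=np.array([585.7,-75.5,0])
def rail(p): return C+R.from_euler('z',A).apply(p)
def des(al): # tool rotation at forward tilt al deg
    return R.from_euler('z',A)*R.from_matrix([[1,0,0],[0,-1,0],[0,0,-1]])*R.from_euler('y',al,degrees=True)
def plan(al,tcp):
    T,s=pose();r=R.from_matrix(T[:3,:3]).inv()*des(al)
    print("tcp",T[:3,3].round(1),"tilt",np.degrees(np.arctan2(T[0,2],-T[2,2])).round(1),"q",np.round(s['qpos'],2))
    print("rotvec deg",r.as_rotvec(degrees=True).round(2),"then shift mm",des(al).inv().apply(np.asarray(tcp)-T[:3,3]).round(1))
E
python3 - <<'E'
from h import *
g=rail([-41,130,48.5])+10*des(12).as_matrix()[:,2];print(g)
plan(12,g+[0,0,40])
E
```

```text
[543.72715074  53.54694908  38.71852399]
tcp [567.4  48.9 143.8] tilt 26.4 q [ 0.35  0.03 -1.02  0.97 -0.12  0.31]
rotvec deg [ -2.39 -14.48   0.2 ] then shift mm [-36.6  -5.2  58.8]
```

```bash
python3 -m creep '[{"x":0,"y":0,"z":0,"rx":-0.6,"ry":-3.6,"rz":0,"claw":130},{"x":0,"y":0,"z":0,"rx":-0.6,"ry":-3.6,"rz":0,"claw":130},{"x":0,"y":0,"z":0,"rx":-0.6,"ry":-3.6,"rz":0,"claw":130},{"x":0,"y":0,"z":0,"rx":-0.6,"ry":-3.6,"rz":0,"claw":130},{"x":-0.018,"y":-0.0026,"z":0.03,"rx":0,"ry":0,"rz":0,"claw":130},{"x":-0.018,"y":-0.0026,"z":0.028,"rx":0,"ry":0,"rz":0,"claw":130},{"x":0,"y":0,"z":0,"rx":0,"ry":0,"rz":0,"claw":130},{"x":0,"y":0,"z":0,"rx":0,"ry":0,"rz":0,"claw":130},{"x":0,"y":0,"z":0,"rx":0,"ry":0,"rz":0,"claw":130}]'
python3 - <<'E'
from h import *
plan(12,rail([-41,130,48.5])+10*des(12).as_matrix()[:,2])
E
```

```text
clock: 20.3
ee_pos: [562.7, 40.4, 86.7]
orientation: [0.004, 0.99, 0.009, 0.143]
wrist_force: [0.4, 0.9, 0.2]
finger_gap: 0.49
gripper_force: 0.0
tcp [562.7  40.4  86.7] tilt 16.4 q [ 0.49  0.18 -0.81  0.41 -0.35  0.74]
rotvec deg [ 0.67 -4.44 -0.29] then shift mm [-28.2 -13.6  43. ]
```

```bash
python3 -m creep '[{"x":0,"y":0,"z":0,"rx":0.3,"ry":-2.2,"rz":0,"claw":130},{"x":0,"y":0,"z":0,"rx":0.3,"ry":-2.2,"rz":0,"claw":130},{"x":-0.006,"y":-0.005,"z":-0.001,"rx":0,"ry":0,"rz":0,"claw":130},{"x":-0.006,"y":-0.005,"z":-0.001,"rx":0,"ry":0,"rz":0,"claw":130},{"x":-0.006,"y":-0.0035,"z":-0.001,"rx":0,"ry":0,"rz":0,"claw":130},{"x":0,"y":0,"z":0,"rx":0,"ry":0,"rz":0,"claw":130},{"x":0,"y":0,"z":0,"rx":0,"ry":0,"rz":0,"claw":130}]'
python3 - <<'E'
from h import *
plan(12,rail([-41,130,48.5])+10*des(12).as_matrix()[:,2])
E
```

```text
clock: 21.0
ee_pos: [542.1, 52.9, 83.8]
orientation: [-0.0, 0.995, 0.009, 0.103]
wrist_force: [0.1, 0.7, 0.3]
finger_gap: 0.494
gripper_force: 0.0
tcp [542.1  52.9  83.8] tilt 11.9 q [ 0.52  0.19 -0.72  0.21 -0.49  0.89]
rotvec deg [ 0.12  0.14 -0.26] then shift mm [-7.8 -0.6 44.5]
```

```bash
python3 -m creep '[{"x":-0.003,"y":0,"z":0.018,"rx":0,"ry":0,"rz":0,"claw":130},{"x":-0.003,"y":0,"z":0.018,"rx":0,"ry":0,"rz":0,"claw":130},{"x":-0.002,"y":-0.0005,"z":0.0085,"rx":0,"ry":0,"rz":0,"claw":130},{"x":0,"y":0,"z":0,"rx":0,"ry":0,"rz":0,"claw":130},{"x":0,"y":0,"z":0,"rx":0,"ry":0,"rz":0,"claw":130}]' 35
python3 -m creep '[{"x":0,"y":0,"z":0,"rx":0,"ry":0,"rz":0,"claw":255},{"x":0,"y":0,"z":0,"rx":0,"ry":0,"rz":0,"claw":255},{"x":0,"y":0,"z":0,"rx":0,"ry":0,"rz":0,"claw":255},{"x":0,"y":0,"z":0,"rx":0,"ry":0,"rz":0,"claw":255},{"x":0,"y":0,"z":0,"rx":0,"ry":0,"rz":0,"claw":255},{"x":0,"y":0,"z":0,"rx":0,"ry":0,"rz":0,"claw":255}]' 35
python3 - <<'E'
from h import *
plan(12,rail([-41,130,48.5])+10*des(12).as_matrix()[:,2])
E
```

```text
clock: 21.5
ee_pos: [544.1, 53.2, 38.7]
orientation: [-0.0, 0.995, 0.009, 0.103]
wrist_force: [0.6, 0.6, -0.7]
finger_gap: 0.485
gripper_force: 0.0
clock: 22.1
ee_pos: [544.4, 54.2, 39.2]
orientation: [-0.001, 0.995, 0.009, 0.104]
wrist_force: [-3.3, 4.6, 1.4]
finger_gap: 0.172
gripper_force: 35.9
tcp [544.4  54.2  39.2] tilt 11.9 q [ 0.51  0.26 -0.79  0.29 -0.35  0.81]
rotvec deg [ 0.06  0.06 -0.28] then shift mm [-0.8  0.6  0.3]
```

```bash
python3 -m creep '[{"x":0.0006,"y":0,"z":-0.0033,"rx":0,"ry":-3,"rz":0,"claw":255},{"x":0.0006,"y":0,"z":-0.0033,"rx":0,"ry":-3,"rz":0,"claw":255},{"x":0.0006,"y":0,"z":-0.0033,"rx":0,"ry":-3,"rz":0,"claw":255},{"x":0.0006,"y":0,"z":-0.0033,"rx":0,"ry":-3,"rz":0,"claw":255},{"x":0.0006,"y":0,"z":-0.0033,"rx":0,"ry":-3,"rz":0,"claw":255},{"x":0.0006,"y":0,"z":-0.0033,"rx":0,"ry":-3,"rz":0,"claw":255},{"x":0.0006,"y":0,"z":-0.0033,"rx":0,"ry":-3,"rz":0,"claw":255},{"x":0.0006,"y":0,"z":-0.0033,"rx":0,"ry":-3,"rz":0,"claw":255}]' 35
cat >> h.py <<'E'
def arc(th): # target for lid angle th, from grasp pose tilt 11.9, tcp rel hinge (-64.2,-2.8)
    r=R.from_euler('y',th,degrees=True).apply([-64.2,0,-2.8]); plan(11.9-th,rail([26+r[0],130,42+r[2]]))
E
python3 -c "
from h import *
arc(24)"
```

```text
clock: 22.9
ee_pos: [548.7, 54.4, 65.7]
orientation: [0.001, 0.994, 0.009, -0.106]
wrist_force: [0.6, 3.3, -0.6]
finger_gap: 0.175
gripper_force: 35.9
tcp [548.7  54.4  65.7] tilt -12.2 q [ 0.4   0.44 -0.26 -0.09 -1.07  1.24]
rotvec deg [-0.11  0.08 -0.31] then shift mm [0.2 0.7 0.1]
```

```bash
python3 -m creep '[{"x":0.0006,"y":0,"z":-0.0033,"rx":0,"ry":-3,"rz":0,"claw":255},{"x":0.0006,"y":0,"z":-0.0033,"rx":0,"ry":-3,"rz":0,"claw":255},{"x":0.0006,"y":0,"z":-0.0033,"rx":0,"ry":-3,"rz":0,"claw":255},{"x":0.0006,"y":0,"z":-0.0033,"rx":0,"ry":-3,"rz":0,"claw":255},{"x":0.0006,"y":0,"z":-0.0033,"rx":0,"ry":-3,"rz":0,"claw":255},{"x":0.0006,"y":0,"z":-0.0033,"rx":0,"ry":-3,"rz":0,"claw":255},{"x":0.0006,"y":0,"z":-0.0033,"rx":0,"ry":-3,"rz":0,"claw":255},{"x":0.0006,"y":0,"z":-0.0033,"rx":0,"ry":-3,"rz":0,"claw":255},{"x":0.0006,"y":0,"z":-0.0033,"rx":0,"ry":-3,"rz":0,"claw":255},{"x":0.0006,"y":0,"z":-0.0033,"rx":0,"ry":-3,"rz":0,"claw":255}]' 35
python3 -c "
from h import *
arc(54)"
```

```text
clock: 23.9
ee_pos: [568.1, 54.7, 92.2]
orientation: [0.003, 0.933, 0.008, -0.36]
wrist_force: [-0.1, 1.9, 0.9]
finger_gap: 0.173
gripper_force: 36.0
tcp [568.1  54.7  92.2] tilt -42.2 q [ 0.3   0.76  0.24 -0.19 -1.76  1.32]
rotvec deg [-0.24  0.09 -0.22] then shift mm [ 0.3  0.5 -0.4]
```

```bash
python3 -m creep '[{"x":0.0006,"y":0,"z":-0.0033,"rx":0,"ry":-3,"rz":0,"claw":255},{"x":0.0006,"y":0,"z":-0.0033,"rx":0,"ry":-3,"rz":0,"claw":255},{"x":0.0006,"y":0,"z":-0.0033,"rx":0,"ry":-3,"rz":0,"claw":255},{"x":0.0006,"y":0,"z":-0.0033,"rx":0,"ry":-3,"rz":0,"claw":255},{"x":0.0006,"y":0,"z":-0.0033,"rx":0,"ry":-3,"rz":0,"claw":255},{"x":0.0006,"y":0,"z":-0.0033,"rx":0,"ry":-3,"rz":0,"claw":255},{"x":0.0006,"y":0,"z":-0.0033,"rx":0,"ry":-3,"rz":0,"claw":255},{"x":0,"y":0,"z":0,"rx":0,"ry":0,"rz":0,"claw":255},{"x":0,"y":0,"z":0,"rx":0,"ry":0,"rz":0,"claw":255},{"x":0,"y":0,"z":0,"rx":0,"ry":0,"rz":0,"claw":255}]' 35
python3 - <<'E'
from h import *
arc(75)
v=[]
for n in("scene","side"):
    g=manip.grab_frame(n)["image"][:,:,::-1]; v.append(cv2.resize(g[150:340,150:500] if n=="scene" else g[100:300,200:550],(560,295)))
cv2.imwrite("pics/end.png",np.vstack(v))
E
```

```text
clock: 24.9
ee_pos: [588.3, 54.8, 103.0]
orientation: [0.005, 0.852, 0.008, -0.523]
wrist_force: [0.9, 4.8, 1.7]
finger_gap: 0.176
gripper_force: 36.0
tcp [588.3  54.8 103. ] tilt -63.1 q [ 0.27  1.01  0.56 -0.27 -2.19  1.29]
rotvec deg [-0.29 -0.04 -0.14] then shift mm [ 0.2  0.2 -1. ]
```

View pics/end.png

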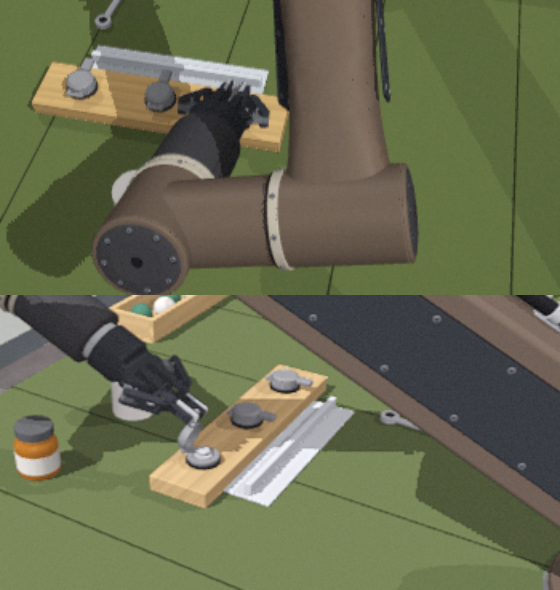

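The fingers hold the left lid upright by its tab at (190,435) in the lower view. The other two lids are shut, the rule is flush, and the jar, candle and spanner stand where they were.

```bash
python3 -c "
from station import manip
print(manip.sign_off())"
```

```text
the job is handed in; nothing more can be done
None
```

The job is handed in: the rule lies flush along the middle of the rail's near face, and of the three covers I tapped only the left one (robot's left) sank, by 4 mm at 3.8 N. Its lid is held open about 75°, the other two are shut, and the jar, candle and spanner were not shifted.

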